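# Release a battery pack from its charging dock in the measuring lab

### The arm

A 6-joint arm with a two-finger parallel gripper is mounted at the origin on the work surface. World frame = base frame: x ahead of the robot, y to its left, z up, the work surface at z = 0. Lengths are in m, angles in degrees, forces in N, time in s.
With the tool pointing down it reaches from about 0.25 to 0.725 m from the base axis. Payload 9.7 kg.
Tool frame: the origin (TCP) lies at the very end of the fingers, on their centre line; the grasp point (between the pads) lies 19 mm behind it (bot.hold_point_z is the distance from the TCP to the grasp point, in m); z points along the fingers, y is the line along which they close (so a half turn about z gives the same grasp; the last joint's range is limited). The gripper opens to 85 mm and grips with 20 to 120 N. Pads are 22 mm wide; open, the fingers measure 114 mm over their backs; the gripper's body (76 mm by 85 mm) begins 54 mm behind the grasp point. The pads swing forward as they close: fully open they stand 13 mm farther back than shut.
Start: joints at [71.963, 4.979, 10.078, 95.1, 0, 90], TCP at [0.17, 0.523, 0.231] pointing down, gripper open.
Joint ranges: [-179.16, 179.16], [-48.56, 103.87], [-65.8, 70.77], [-126.05, 130.52], [-82.76, 87.17], [-180, 180]. Speed limits (degrees/s): [127.2, 127.2, 147.25, 180, 180, 180].

### API

Orientations are given as [roll, pitch, yaw] about the fixed x, y, z axes, in that order (R = Rz(yaw) Ry(pitch) Rx(roll)).
In Python, from workcell import bot gives the robot as it stands.
- The arm moves only by the tool play_rows, never from a script. Its argument "targets" is a list of rows, each an object with "grip": the closure in counts, from 0 (fully open) to 255 (shut); "linear": the shift along the world's x, y, z in cm, a list of three; "delta_rot": the turn, a rotation vector about the world's x, y, z in rad, a list of three. A call has 1 to 10 rows; each row is the pose to reach, as a shift and turn from the pose commanded when the call began; what a row does not reach only later rows make up. A row lasts 1/10 s, in which the tool goes at most 50 mm and 8.59 degrees, less where a joint would pass 70% of its speed; a pose out of reach is approached as far as the arm can. A call with a gripper value outside its range is refused whole. The fingers move at their own pace and stop on an object; "force" is the grip in N (left out, the last holds). Time passes only in rows, so rows that repeat a pose let the fingers close. It gives the time, the measured TCP pose, the force, the opening and the grip force at its end, in the units of the state.
- bot.get_obs(): the state, without advancing time (a new reading comes with each control period).
- bot.camera(name): name is "scene" or "top"; returns a dict with "color" (384x512x3 uint8, red, green, blue), "range_z" (384x512 float32, m along the optical axis (not along the pixel's ray), 0 where there is no reading), "fov_y" (degrees; the focal length in pixels is half the picture's height over the tangent of half this angle, whatever the lens; pixels are square), "cx", "cy" (the principal point, pixels), "world_to_cam" (4x4, takes a point from world to camera coordinates). Camera axes: x right, y up, looking along -z (the intrinsics and any distortion apply to the point x, -y, -z); pixel columns grow to the right and rows downward; lengths in m; the calibration is good to about 2 mm. A picture is of the moment at which its call begins.
- bot.job_done(): hands the job in; it is judged then, once.
Trained networks look in a picture, given as the dict that the camera call returned (one of the last four; its "shot" number tells which), for a name from the list of things; names that differ only in an ending like _2 or _b are one class to them, and where a whole thing is asked for, a point or a joint stands for the part that bears it (a point fixed in the world has none). Each returns a list of dicts, best first, with "conf" (0 to 1); they miss things now and then, are a little off and sometimes report something else, mostly with a low value. They report only what shows in the picture. A call takes as long as a camera call.
- bot.search_frame(picture, target): "box" ([left, top, right, bottom] in pixels, round what is visible of it).
- bot.trace(picture, target): "pixels" (384x512 bool, what is visible of it) and "box" ([left, top, right, bottom] in pixels, round what is visible of it).
- bot.pinpoint(picture, target): "pixel" ([column, row] in pixels: a listed point, or the origin of a listed thing).
The state is a dict: "time": time; "q": joint angles; "qd": joint speeds; "joint_efforts": joint torques, N m; "ee_pos": TCP position; "tcp_rot": TCP orientation; "wrist_force": force on the tool from outside, world axes, zero at the start; "torque": the same for the moment, N m; "opening": finger opening in m; "grasp_force": force on a finger pad.
Only numpy, scipy, OpenCV 4.12 (cv2) and the standard library are available. Lean on these libraries where they do the work, as an engineer would, in place of code of your own. Each camera call takes 0.05 s, during which the arm holds its last target. There are 200 camera calls.

### The job

Take the charged battery pack with the bar-shaped grip out of its charging dock: push it down fully so that the hidden spring latch under it lets go and it pops up, then lift it out and set it down upright in the shallow metal tray, without dropping it in. Leave the other pack, the one with the round knob, latched in its dock.

Things in the scene. Friction and masses are not known exactly. Their poses are not given: they have to be found in the camera images.
- pack_mid (a point): Centre of the pack to take: grey block 64 (x) by 50 (y) by 50 mm high with a black bar grip on top, 50 (x) by 26 (y) by 36 mm high; 0.25 kg. Its underside is 43 mm below this point, the shoulder round the grip 7 mm above, the grip's top 43 mm above; z up. Pushed down on the grip's top near its middle (8 to 10 N) it moves 8 mm to a firm stop; let go, it pops up to 14 mm above where it started.
- dock: That pack's white charging dock, fixed: 94 (x) by 90 (y) by 60 mm high, black rim round the open top; origin under its centre, z up. The pocket is 1 mm wider than the pack all round; the seated pack is square to it, underside 22 mm above the origin. Two hooks hidden under the pack hold it fast; once it is pushed down 5 mm or more they spring clear and stay clear, and it lifts straight out.
- spare_mid (a point): Centre of the other pack, to be left alone: the same grey block, but with a round black knob (34 mm across, on a thin stem, top 35 mm above this point) instead of the bar grip. Latched in an identical second white dock; pushed down, it would be released too.
- tray_in (a point): Centre of the inner floor of the shallow aluminium tray, fixed: 140 (x) by 120 (y) by 22 mm high outside, walls and floor 5 mm thick, inside 130 by 110 mm; z up. The pack may stand anywhere on this floor, at any heading.

How it is judged (in metres and radians):
On the way, in this order (a step that is already met when the one before it is completed fails the run):
1. the pack is pushed down in its dock, by at least 3 mm (z of pack_mid in the frame of dock below 0.062 m and horizontal distance between pack_mid and dock below 0.01 m), for 0.05 s.
2. the pack is lifted clear of the dock (z of pack_mid in the frame of dock above 0.105 m), for 0.05 s.
3. the pack, still held by the fingers, is over the tray with its underside within 15 mm of the tray's floor (z of pack_mid in the frame of tray_in below 0.058 m and horizontal distance between pack_mid and tray_in below 0.06 m and contact force between the fingers and pack above 0.5 N), for 0.05 s.
At the end, for the whole second after the job is handed in: The bar-grip pack stands upright (within 6 degrees) and at rest on the tray's floor (centre within 6 mm of its standing height and within 60 mm of the tray's centre), and the round-knob pack is still latched in its dock, within 8 mm of where it was (z of pack_mid in the frame of tray_in between 0.037 and 0.049 m and horizontal distance between pack_mid and tray_in below 0.06 m and angle between pack_mid's own z axis and vertical below 0.1 rad and linear speed of pack below 0.02 m/s and distance of spare_mid from where it was at the start of the episode below 0.008 m); the robot touches nothing.
It fails at once if the round-knob pack is released or shifted by more than 10 mm (distance of spare_mid from where it was at the start of the episode above 0.01 m).
It also fails if it takes over 43 s, if anything falls off the work surface, if the arm or the gripper's body presses on something with over 40 N, if the wrist force passes 120 N, or if a joint passes its speed limit or range.

## Working session

There is one attempt and no reset: what is moved stays moved. The work goes in short steps, Python scripts to look and compute and a tool call to move; the robot and the scene stay as the last step left them, time stands still between calls to the robot, and variables do not carry over. Pictures are saved under pics/ and viewed, at most 10 in all, crops included, and the job is handed in when it is done.

Besides the shell and the picture viewer there is one more tool, called after "Emit:" as a command line: name --argument value ..., lists and objects as JSON in quotes. play_rows: Moves the arm, as the interface text tells. Its arguments: {"type":"object","properties":{"targets":{"type":"array","items":{"type":"object","properties":{"grip":{"type":"number"},"linear":{"type":"array","items":{"type":"number"}},"delta_rot":{"type":"array","items":{"type":"number"}}}}},"force":{"type":"number"}},"required":["targets"]}

```bash
mkdir -p pics
cat > h.py <<'E'
import numpy as np, cv2
from workcell import bot
def pts(p):
    z=p["range_z"];h,w=z.shape;f=h/2/np.tan(np.radians(p["fov_y"])/2)
    u,v=np.meshgrid(np.arange(w),np.arange(h))
    c=np.stack([(u-p["cx"])/f*z,-(v-p["cy"])/f*z,-z,np.ones_like(z)],-1)
    return (c@np.linalg.inv(p["world_to_cam"]).T)[...,:3]
E
python3 - <<'E'
from h import *
print({k:v for k,v in bot.get_obs().items()})
ims=[]
for n in("scene","top"):
    p=bot.camera(n);P=pts(p);im=p["color"][...,::-1].copy()
    print(n,{k:(v if not hasattr(v,'shape') or v.size<20 else v.shape) for k,v in p.items()})
    for t in("pack_mid","dock","spare_mid","tray_in"):
        for fn in(bot.pinpoint,bot.trace):
            for r in fn(p,t)[:3]:
                if"pixels"in r:
                    m=r["pixels"]&(p["range_z"]>0);Q=P[m]
                    print(t,"trace",round(r["conf"],2),r["box"],np.percentile(Q,[2,50,98],axis=0).round(3).tolist())
                else:
                    c,w=map(int,r["pixel"]);print(t,"pin",round(r["conf"],2),r["pixel"],P[w,c].round(3));cv2.circle(im,(c,w),3,(0,0,255),1);cv2.putText(im,t[:3],(c+4,w),0,.4,(0,0,255))
    ims.append(im)
    cv2.imwrite(f"pics/{n}1.png",im)
E
```

```text
{'time': 0.0, 'q': array([7.19645750e+01, 5.00990349e+00, 1.00342304e+01, 9.50993173e+01,
       1.64161762e-03, 9.00007388e+01]), 'qd': array([ 0.21089262, -0.02068604, -0.06107925, -0.0776502 ,  0.08366275,
        0.04049003]), 'joint_efforts': array([-2.35422296e-03, -5.20396113e+01,  4.64800394e+01,  1.66709803e-02,
       -3.58366162e-05, -1.49655716e-05]), 'ee_pos': array([0.17020362, 0.52275931, 0.23059255]), 'tcp_rot': array([-1.79925010e+02, -1.64064922e-03,  1.61963834e+02]), 'wrist_force': array([-0.65421212,  0.14687989,  0.59350449]), 'torque': array([ 0.04073803, -0.03324439,  0.03068616]), 'grasp_force': 0.0, 'opening': 0.08538860635230246}
scene {'color': (384, 512, 3), 'range_z': (384, 512), 'fov_y': 56.07459337570801, 'cx': 257.58293548144275, 'cy': 195.78130727610198, 'world_to_cam': array([[-0.85630449,  0.51592197, -0.02381453,  0.46352433],
       [-0.31356443, -0.48269462,  0.81773055,  0.12707586],
       [ 0.41039001,  0.70769373,  0.57510835, -1.10232693],
       [ 0.        ,  0.        ,  0.        ,  1.        ]]), 'shot': 1}
pack_mid pin 0.68 [322.2, 24
[... 1037 characters left out ...]
    ]]), 'shot': 2}
pack_mid pin 0.83 [169.2, 192.4] [0.528 0.214 0.109]
pack_mid trace 0.88 [157.2, 180.1, 183.8, 206.5] [[0.496, 0.2, 0.056], [0.525, 0.214, 0.089], [0.558, 0.246, 0.112]]
dock pin 0.77 [175.2, 194.2] [0.526 0.21  0.072]
dock trace 0.89 [150.1, 174.2, 195.0, 216.3] [[0.481, 0.18, 0.004], [0.529, 0.203, 0.061], [0.574, 0.269, 0.065]]
spare_mid pin 0.77 [257.1, 188.7] [0.532 0.025 0.1  ]
spare_mid trace 0.67 [244.1, 170.4, 276.9, 202.0] [[0.511, -0.004, 0.07], [0.54, 0.024, 0.074], [0.575, 0.052, 0.103]]
tray_in pin 0.95 [377.0, 196.8] [ 0.512 -0.263  0.007]
tray_in trace 0.71 [347.6, 164.3, 408.5, 235.6] [[0.437, -0.33, 0.003], [0.507, -0.268, 0.007], [0.577, -0.201, 0.024]]
```

View pics/top1.png

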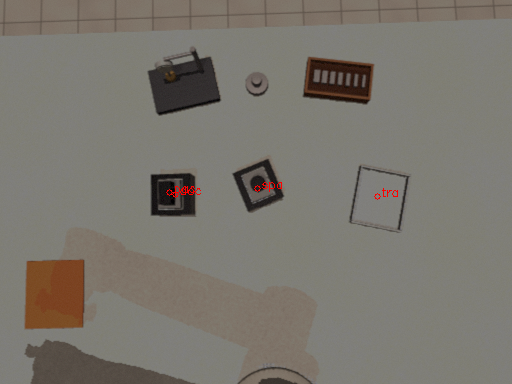

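View pics/scene1.png

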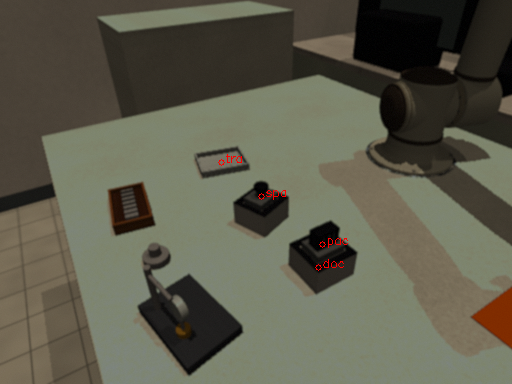

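The pack with the bar grip sits at top (170,194). The knob pack is at (257,187) and the tray at (379,198), with clear surface between them. Next I'll fit the headings from the point cloud.

Run:
```python
from h import *
for n in("scene","top"):
    p=bot.camera(n);P=pts(p);P=P[p["range_z"]>0]
    near=P[np.hypot(P[:,0]-.53,P[:,1]-.222)<.08]
    for nm,a,b in(("grip",.098,.118),("shoulder+grip",.068,.118),("rim",.050,.068)):
        Q=near[(near[:,2]>a)&(near[:,2]<b)]
        r=cv2.minAreaRect((Q[:,:2]*1000).astype(np.float32));print(n,nm,len(Q),np.round(r[0],1),np.round(r[1],1),round(r[2],1),"z",np.median(Q[:,2]).round(4))
    tr=P[np.hypot(P[:,0]-.508,P[:,1]+.267)<.1];
    Q=tr[(tr[:,2]>.013)&(tr[:,2]<.03)];print(n,"tray",cv2.minAreaRect((Q[:,:2]*1000).astype(np.float32)))
    if n=="top":
        im=p["color"][165:225,140:205,::-1];cv2.imwrite("pics/c.png",cv2.resize(im,None,fx=9,fy=9,interpolation=2))
```

```text
scene grip 375 [530.4 224.4] [51.8 28.9] 0.6 z 0.1074
scene shoulder+grip 963 [530. 225.] [51.2 64.9] 90.0 z 0.0888
scene rim 1075 [530.1 224.3] [96.  92.7] 0.4 z 0.0595
scene tray ((509.1667785644531, -265.273681640625), (125.47982025146484, 139.57447814941406), 76.80181884765625)
top grip 326 [527.6 224.1] [27.1 49.8] 88.5 z 0.1094
top shoulder+grip 628 [527.3 224.9] [63.5 51.1] 0.1 z 0.1
top rim 1034 [527.8 225.1] [94.3 91.4] 0.2 z 0.0614
top tray ((506.15264892578125, -265.975830078125), (121.20744323730469, 140.4422149658203), 76.9344482421875)
```

View pics/c.png

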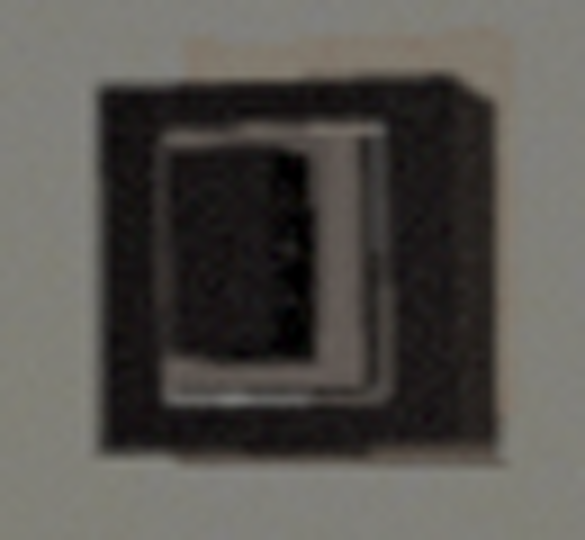

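The bar grip is centred at about (0.529, 0.2245) with its top at z ≈ 0.108 and its long side along x. The fitted sizes match the given ones. I'll move above it with the fingers shut.

Emit:
play_rows --targets '[{"grip":255,"linear":[35.9,-29.85,-5],"delta_rot":[0,0,0.314]},{"grip":255,"linear":[35.9,-29.85,-5],"delta_rot":[0,0,0.314]},{"grip":255,"linear":[35.9,-29.85,-5],"delta_rot":[0,0,0.314]},{"grip":255,"linear":[35.9,-29.85,-5],"delta_rot":[0,0,0.314]},{"grip":255,"linear":[35.9,-29.85,-5],"delta_rot":[0,0,0.314]},{"grip":255,"linear":[35.9,-29.85,-5],"delta_rot":[0,0,0.314]},{"grip":255,"linear":[35.9,-29.85,-5],"delta_rot":[0,0,0.314]},{"grip":255,"linear":[35.9,-29.85,-5],"delta_rot":[0,0,0.314]},{"grip":255,"linear":[35.9,-29.85,-5],"delta_rot":[0,0,0.314]},{"grip":255,"linear":[35.9,-29.85,-5],"delta_rot":[0,0,0.314]}]' --force 40

```text
time: 2.0
ee_pos: [0.5314, 0.2218, 0.1806]
tcp_rot: [-180.0, -0.0, 179.8]
wrist_force: [-1.0, -0.4, -0.1]
opening: -0.0001
grasp_force: 0.0
```

Emit:
play_rows --targets '[{"grip":255,"linear":[0,0,-3]},{"grip":255,"linear":[0,0,-6]},{"grip":255,"linear":[0,0,-6.5]},{"grip":255,"linear":[0,0,-6.5]},{"grip":255,"linear":[0,0,-6.5]}]'

```text
validation failed for argument at $.ta...
```

Emit:
play_rows --targets '[{"grip":255,"linear":[0,0,-0.2]},{"grip":255,"linear":[0,0,-0.4]},{"grip":255,"linear":[0,0,-0.6]},{"grip":255,"linear":[0,0,-0.8]},{"grip":255,"linear":[0,0,-1.0]},{"grip":255,"linear":[0,0,-1.2]},{"grip":255,"linear":[0,0,-1.2]}]'

```text
validation failed for argument at $.ta...
```

All three fields are required in every row.

Emit:
play_rows --targets '[{"grip":255,"linear":[0,0,-3],"delta_rot":[0,0,0]},{"grip":255,"linear":[0,0,-6],"delta_rot":[0,0,0]},{"grip":255,"linear":[0,0,-6.5],"delta_rot":[0,0,0]},{"grip":255,"linear":[0,0,-6.5],"delta_rot":[0,0,0]},{"grip":255,"linear":[0,0,-6.5],"delta_rot":[0,0,0]}]'

```text
time: 2.5
ee_pos: [0.5297, 0.2249, 0.118]
tcp_rot: [180.0, 0.1, 180.0]
wrist_force: [0.5, 0.1, 0.0]
opening: 0.0004
grasp_force: 0.0
```

Emit:
play_rows --targets '[{"grip":255,"linear":[0,0,-0.2],"delta_rot":[0,0,0]},{"grip":255,"linear":[0,0,-0.4],"delta_rot":[0,0,0]},{"grip":255,"linear":[0,0,-0.6],"delta_rot":[0,0,0]},{"grip":255,"linear":[0,0,-0.8],"delta_rot":[0,0,0]},{"grip":255,"linear":[0,0,-1.0],"delta_rot":[0,0,0]},{"grip":255,"linear":[0,0,-1.2],"delta_rot":[0,0,0]},{"grip":255,"linear":[0,0,-1.2],"delta_rot":[0,0,0]}]'

```text
time: 3.2
ee_pos: [0.5297, 0.2247, 0.1055]
tcp_rot: [180.0, 0.1, 180.0]
wrist_force: [-1.4, 0.1, 7.1]
opening: -0.0001
grasp_force: 3.7
```

Contact is at about z = 0.107. I'll keep pressing towards the stop.

Emit:
play_rows --targets '[{"grip":255,"linear":[0,0,-0.2],"delta_rot":[0,0,0]},{"grip":255,"linear":[0,0,-0.4],"delta_rot":[0,0,0]},{"grip":255,"linear":[0,0,-0.55],"delta_rot":[0,0,0]},{"grip":255,"linear":[0,0,-0.65],"delta_rot":[0,0,0]},{"grip":255,"linear":[0,0,-0.65],"delta_rot":[0,0,0]}]'

```text
time: 3.7
ee_pos: [0.53, 0.2248, 0.1]
tcp_rot: [179.9, 0.2, 180.0]
wrist_force: [-2.7, -0.9, 13.9]
opening: 0.0001
grasp_force: 7.1
```

Emit:
play_rows --targets '[{"grip":255,"linear":[0,0,-0.1],"delta_rot":[0,0,0]},{"grip":255,"linear":[0,0,-0.15],"delta_rot":[0,0,0]},{"grip":255,"linear":[0,0,-0.15],"delta_rot":[0,0,0]}]'

```text
time: 4.0
ee_pos: [0.5304, 0.2251, 0.0999]
tcp_rot: [179.9, 0.3, 180.0]
wrist_force: [-3.9, -0.7, 22.0]
opening: -0.0
grasp_force: 11.1
```

Emit:
play_rows --targets '[{"grip":255,"linear":[0,0,1],"delta_rot":[0,0,0]},{"grip":255,"linear":[0,0,3],"delta_rot":[0,0,0]},{"grip":0,"linear":[0,0,6],"delta_rot":[0,0,0]},{"grip":0,"linear":[0,0,6],"delta_rot":[0,0,0]},{"grip":0,"linear":[0,0,6],"delta_rot":[0,0,0]},{"grip":0,"linear":[0,0,6],"delta_rot":[0,0,0]},{"grip":0,"linear":[0,0,6],"delta_rot":[0,0,0]},{"grip":0,"linear":[0,0,6],"delta_rot":[0,0,0]}]'

```text
time: 4.8
ee_pos: [0.529, 0.2243, 0.1554]
tcp_rot: [-180.0, -0.1, 180.0]
wrist_force: [0.5, 0.3, -0.4]
opening: 0.0847
grasp_force: 0.0
```

Run:
```python
from h import *
p=bot.camera("scene");P=pts(p);ok=p["range_z"]>0
for r in bot.trace(p,"pack_mid")[:2]: Q=P[r["pixels"]&ok];print(r["conf"],np.percentile(Q,[2,50,98],axis=0).round(3).tolist())
P=P[ok];near=P[(abs(P[:,0]-.53)<.04)&(abs(P[:,1]-.2245)<.03)]
Q=near[(near[:,2]>.09)&(near[:,2]<.130)];print(np.histogram(near[:,2],np.arange(.05,.25,.006)));r=cv2.minAreaRect((Q[:,:2]*1000).astype(np.float32));print(r)
cv2.imwrite("pics/s2.png",cv2.resize(p["color"][140:320,220:420,::-1],None,fx=3,fy=3))
o=bot.get_obs();print(o["ee_pos"],o["opening"])
```

```text
0.82 [[0.499, 0.202, 0.052], [0.541, 0.237, 0.087], [0.562, 0.25, 0.123]]
(array([  6, 201,  99, 101, 104, 250, 150,  74,  69,  73,  81, 237,  85,
         0,   0,   0,   0,   0,   0,   0,   0,   0,   0,   0,   0,   0,
         0,   0,   0,  17,  66,  80,  67]), array([0.05 , 0.056, 0.062, 0.068, 0.074, 0.08 , 0.086, 0.092, 0.098,
       0.104, 0.11 , 0.116, 0.122, 0.128, 0.134, 0.14 , 0.146, 0.152,
       0.158, 0.164, 0.17 , 0.176, 0.182, 0.188, 0.194, 0.2  , 0.206,
       0.212, 0.218, 0.224, 0.23 , 0.236, 0.242, 0.248]))
((530.2899780273438, 224.89308166503906), (51.80303192138672, 28.217863082885742), 0.15513992309570312)
[0.52911516 0.22438399 0.15577483] 0.08548135345863117
```

View pics/s2.png

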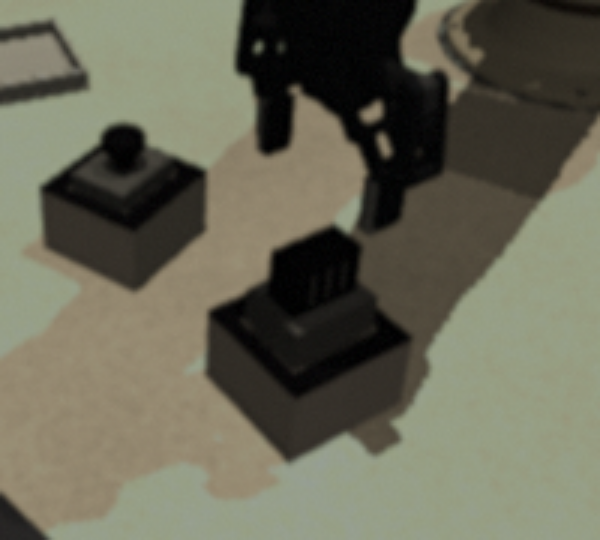

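The pack has popped up: the grip top at crop (315,245) is at z ≈ 0.121 and the block now stands proud of the rim. The knob pack is unchanged. Grasp next.

Emit:
play_rows --targets '[{"grip":0,"linear":[0,0,-3],"delta_rot":[0,0,0]},{"grip":0,"linear":[0,0,-5],"delta_rot":[0,0,0]},{"grip":0,"linear":[0,0,-6.5],"delta_rot":[0,0,0]},{"grip":0,"linear":[0,0,-6.5],"delta_rot":[0,0,0]},{"grip":255,"linear":[0,0,-6.5],"delta_rot":[0,0,0]},{"grip":255,"linear":[0,0,-6.5],"delta_rot":[0,0,0]},{"grip":255,"linear":[0,0,-6.5],"delta_rot":[0,0,0]},{"grip":255,"linear":[0,0,-6.5],"delta_rot":[0,0,0]},{"grip":255,"linear":[0,0,-6.5],"delta_rot":[0,0,0]},{"grip":255,"linear":[0,0,-6.5],"delta_rot":[0,0,0]}]' --force 40

```text
time: 5.9
ee_pos: [0.5296, 0.2245, 0.0919]
tcp_rot: [180.0, 0.1, 179.9]
wrist_force: [-0.1, -1.2, 3.0]
opening: 0.0254
grasp_force: 45.4
```

Emit:
play_rows --targets '[{"grip":255,"linear":[0,0,1],"delta_rot":[0,0,0]},{"grip":255,"linear":[0,0,2],"delta_rot":[0,0,0]},{"grip":255,"linear":[0,0,3],"delta_rot":[0,0,0]},{"grip":255,"linear":[0,0,5],"delta_rot":[0,0,0]},{"grip":255,"linear":[0,0,8],"delta_rot":[0,0,0]},{"grip":255,"linear":[0,0,11],"delta_rot":[0,0,0]},{"grip":255,"linear":[0,0,13],"delta_rot":[0,0,0]},{"grip":255,"linear":[0,0,13],"delta_rot":[0,0,0]}]'

```text
time: 6.7
ee_pos: [0.5302, 0.2249, 0.225]
tcp_rot: [179.9, 0.3, 180.0]
wrist_force: [-0.0, 0.5, -2.2]
opening: 0.0254
grasp_force: 44.6
```

Emit:
play_rows --targets '[{"grip":255,"linear":[0,-1.5,0],"delta_rot":[0,0,0]},{"grip":255,"linear":[0,-4,0],"delta_rot":[0,0,0]},{"grip":255,"linear":[0,-7,0],"delta_rot":[0,0,0]},{"grip":255,"linear":[0,-10,0],"delta_rot":[0,0,0]},{"grip":255,"linear":[0,-13,0],"delta_rot":[0,0,0]},{"grip":255,"linear":[-1,-16,0],"delta_rot":[0,0,0]},{"grip":255,"linear":[-1,-19,0],"delta_rot":[0,0,0]},{"grip":255,"linear":[-1,-22,0],"delta_rot":[0,0,0]},{"grip":255,"linear":[-1,-25,0],"delta_rot":[0,0,0]},{"grip":255,"linear":[-1,-28,0],"delta_rot":[0,0,0]}]'

```text
time: 7.7
ee_pos: [0.5182, -0.0574, 0.2197]
tcp_rot: [180.0, -0.1, 179.9]
wrist_force: [0.8, -0.1, -3.2]
opening: 0.0254
grasp_force: 44.6
```

Emit:
play_rows --targets '[{"grip":255,"linear":[0,-3,0],"delta_rot":[0,0,0]},{"grip":255,"linear":[-0.5,-6,0],"delta_rot":[0,0,0]},{"grip":255,"linear":[-1,-9,0],"delta_rot":[0,0,0]},{"grip":255,"linear":[-1.2,-12,0],"delta_rot":[0,0,0]},{"grip":255,"linear":[-1.2,-15,0],"delta_rot":[0,0,0]},{"grip":255,"linear":[-1.2,-18,0],"delta_rot":[0,0,0]},{"grip":255,"linear":[-1.2,-20,0],"delta_rot":[0,0,0]},{"grip":255,"linear":[-1.2,-21,0],"delta_rot":[0,0,0]},{"grip":255,"linear":[-1.2,-21,0],"delta_rot":[0,0,0]}]'

```text
time: 8.6
ee_pos: [0.5064, -0.2665, 0.2199]
tcp_rot: [179.9, -0.1, 179.9]
wrist_force: [-0.6, 0.1, -1.7]
opening: 0.0253
grasp_force: 44.6
```

Run:
```python
from h import *
p=bot.camera("scene");P=pts(p);ok=p["range_z"]>0
for r in bot.trace(p,"pack_mid")[:2]: Q=P[r["pixels"]&ok];print(r["conf"],r["box"],np.percentile(Q,[2,50,98],axis=0).round(3).tolist())
cv2.imwrite("pics/s3.png",cv2.resize(p["color"][60:220,150:350,::-1],None,fx=3,fy=3))
o=bot.get_obs();print(o["ee_pos"],o["opening"])
```

```text
0.89 [201.9, 78.7, 229.1, 116.6] [[0.477, -0.283, 0.166], [0.519, -0.251, 0.203], [0.539, -0.239, 0.249]]
[ 0.50692032 -0.26500376  0.22069638] 0.024764213778597822
```

View pics/s3.png

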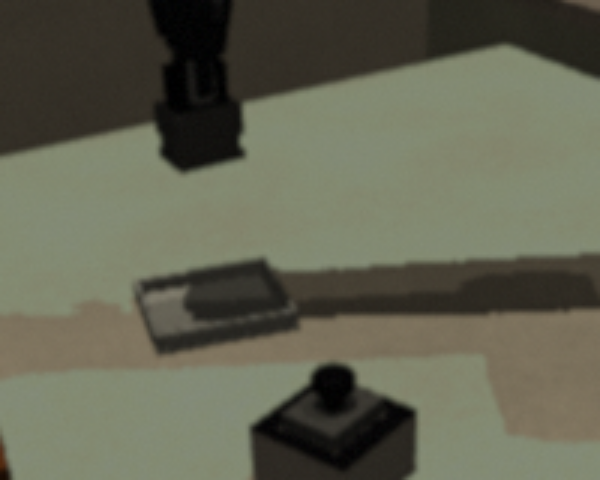

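The pack hangs upright over the tray, with the block at crop (200,130) and its shadow inside the tray. I'll lower it.

Emit:
play_rows --targets '[{"grip":255,"linear":[0,0,-2],"delta_rot":[0,0,0]},{"grip":255,"linear":[0,0,-5],"delta_rot":[0,0,0]},{"grip":255,"linear":[0,0,-8],"delta_rot":[0,0,0]},{"grip":255,"linear":[0,0,-11],"delta_rot":[0,0,0]},{"grip":255,"linear":[0,0,-13],"delta_rot":[0,0,0]},{"grip":255,"linear":[0,0,-14.5],"delta_rot":[0,0,0]},{"grip":255,"linear":[0,0,-15],"delta_rot":[0,0,0]},{"grip":255,"linear":[0,0,-15.3],"delta_rot":[0,0,0]},{"grip":255,"linear":[0,0,-15.5],"delta_rot":[0,0,0]},{"grip":255,"linear":[0,0,-15.5],"delta_rot":[0,0,0]}]'

```text
time: 9.7
ee_pos: [0.5077, -0.2656, 0.067]
tcp_rot: [-180.0, 0.1, 180.0]
wrist_force: [0.5, -0.2, -2.8]
opening: 0.0253
grasp_force: 44.4
```

Emit:
play_rows --targets '[{"grip":255,"linear":[0,0,-0.1],"delta_rot":[0,0,0]},{"grip":255,"linear":[0,0,-0.2],"delta_rot":[0,0,0]},{"grip":255,"linear":[0,0,-0.3],"delta_rot":[0,0,0]},{"grip":255,"linear":[0,0,-0.3],"delta_rot":[0,0,0]}]'

```text
time: 10.1
ee_pos: [0.5072, -0.2655, 0.0632]
tcp_rot: [180.0, -0.0, 179.9]
wrist_force: [-0.3, -0.2, -2.7]
opening: 0.0255
grasp_force: 44.4
```

Emit:
play_rows --targets '[{"grip":255,"linear":[0,0,-0.1],"delta_rot":[0,0,0]},{"grip":255,"linear":[0,0,-0.2],"delta_rot":[0,0,0]},{"grip":255,"linear":[0,0,-0.25],"delta_rot":[0,0,0]},{"grip":255,"linear":[0,0,-0.25],"delta_rot":[0,0,0]}]'

```text
time: 10.5
ee_pos: [0.5074, -0.2656, 0.0612]
tcp_rot: [-180.0, 0.0, 180.0]
wrist_force: [-1.7, -0.4, 3.3]
opening: 0.0255
grasp_force: 45.0
```

It has touched down. I'll release and retreat.

Emit:
play_rows --targets '[{"grip":100,"linear":[0,0,0],"delta_rot":[0,0,0]},{"grip":60,"linear":[0,0,0],"delta_rot":[0,0,0]},{"grip":0,"linear":[0,0,0],"delta_rot":[0,0,0]},{"grip":0,"linear":[0,0,0],"delta_rot":[0,0,0]},{"grip":0,"linear":[0,0,1],"delta_rot":[0,0,0]},{"grip":0,"linear":[0,0,4],"delta_rot":[0,0,0]},{"grip":0,"linear":[0,0,8],"delta_rot":[0,0,0]},{"grip":0,"linear":[0,0,12],"delta_rot":[0,0,0]},{"grip":0,"linear":[0,0,14],"delta_rot":[0,0,0]},{"grip":0,"linear":[0,0,14],"delta_rot":[0,0,0]}]'

```text
time: 11.5
ee_pos: [0.5084, -0.2661, 0.2053]
tcp_rot: [-179.8, 0.3, 180.0]
wrist_force: [0.4, -0.3, 0.4]
opening: 0.0855
grasp_force: 0.0
```

Run:
```python
from h import *
p=bot.camera("scene");P=pts(p);ok=p["range_z"]>0
for t in("pack_mid","spare_mid"):
  for r in bot.trace(p,t)[:1]: Q=P[r["pixels"]&ok];print(t,r["conf"],r["box"],np.percentile(Q,[2,50,98],axis=0).round(3).tolist())
cv2.imwrite("pics/s4.png",cv2.resize(p["color"][60:220,150:350,::-1],None,fx=3,fy=3))
o=bot.get_obs();print(o["ee_pos"],o["opening"],o["wrist_force"])
```

```text
pack_mid 0.66 [207.1, 133.2, 232.7, 166.8] [[0.476, -0.289, 0.007], [0.514, -0.252, 0.053], [0.54, -0.239, 0.091]]
spare_mid 0.87 [246.6, 180.6, 278.1, 210.3] [[0.51, 0.001, 0.057], [0.553, 0.033, 0.072], [0.581, 0.057, 0.101]]
[ 0.50708033 -0.26541579  0.20014636] 0.08530775509777991 [ 0.66332911  0.13859849 -0.57108608]
```

View pics/s4.png

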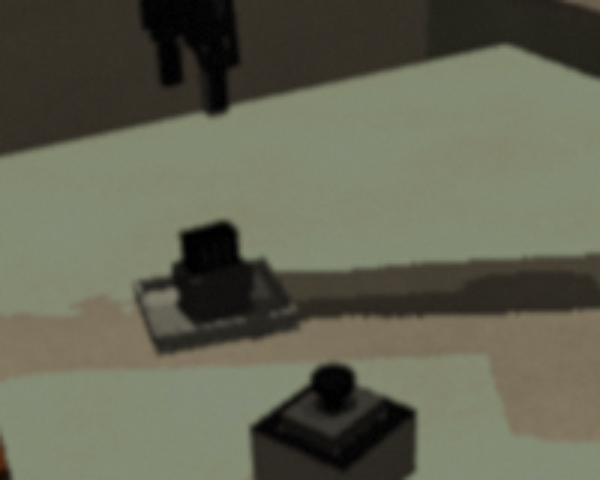

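The pack stands upright in the tray at crop (215,275), the knob pack is unmoved at (333,410), and the gripper is clear of both.

```bash
python3 -c "
from workcell import bot
print(bot.job_done())"
```

```text
the job is handed in; nothing more can be done
None
```

The bar-grip pack was pushed down, released, lifted out and set upright in the tray; the round-knob pack did not move. I handed the job in at about 12 s, but no verdict came back.

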